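# Put the oblong hand stamp away and latch the sliding cover

## Task

Lift the hand stamp with the oblong base up and off its hook, and set it down gently, upright, on the floor of the open bay of the white storage box. Then push the sliding cover fully shut over it until the spring catch pops up behind the cover. Leave the round stamp hanging on its hook and do not knock over or shove the mug of pens.

Things in the scene. Friction and masses are not known exactly. Their poses are not given: they have to be found in the camera images.
- stamp: Wooden hand stamp to put away: oblong base 76 mm (y) by 44 mm (x), 20 mm high; from its middle rises a grip 36 mm wide (y), 16 mm thick (x). 110 mm tall, 0.1-0.25 kg. Origin: centre of underside, z up; x points along its hook, from tip to rail. Hangs with origin 76 mm above the desk. The grip's 36 mm can be pinched from above while it hangs; the hook runs between the fingers.
- slot (a point): Centre of the slot through the stamp's grip, 80 mm above the underside: 20 mm wide (y), 36 mm tall (62 to 98 mm above the underside), open along x; the hook passes through it and its upper end rests on the hook. 12 mm of wood above it, 8 mm on each side. Stamp axes.
- round_stamp: Like the oblong stamp (same grip, slot, height 110 mm, same origin and axes) but its base is a round disc 58 mm across. It hangs on the other hook of the stand and stays there. Which stamp hangs on which hook varies.
- stand: Fixed open stand: a level plywood rail 270 mm long (y), 12 mm thick, 22 mm tall, top 181 mm above the desk, on a slim post at each end and a steel foot 270 by 110 mm. Origin on the desk under the rail's middle, z up. Two 8 mm round hooks stick out level to its -x (towards the robot) at y = +70 and -70 mm, centre line 170 mm above the desk. The stamps hang at about x = -40 mm.
- hook_tip (a point): Top of the upturned tip of the stand's +y hook (the other one is alike): at x -71, y 70, z 186 mm in the stand's frame; it rises 12 mm above the top of the level part. To unhook a stamp, lift it 13 to 27 mm (best 20), then move it level along the stand's -x by 50 mm or more; then raise it above the tip before turning or carrying it across.
- box: Fixed white storage box, 330 mm long (y), 130 mm wide (x). Origin on the desk under its centre, z up. Its -y part is a bay open at the top: inside x -57 to 57, y -157 to -15 mm, floor at z 8 mm. Walls 8 mm thick on both long sides and the -y end, tops at 136 mm. The rest (y -15 to 165 mm) is a closed block, deck at 122 mm; its drawer fronts are dummies.
- bay (a point): Centre of the bay's floor: x 0, y -86, z 8 mm in the box's frame, same axes.
- gate (a joint): Sliding plywood cover, 150 mm long, between the side walls; slides along the box's y. 0 m = shut (leading edge at the bay's end wall, box y -157 mm); grows opening to +y, to 0.146. Starts 0.115 to 0.142 open: that length of the bay is open above. 5 to 9 N of friction, stays where left. Plate from 123 to 131 mm above the desk; a stamp standing in the bay clears it by 5 mm.
- gate_bar (a point): Centre of the top of the aluminium push bar on the middle of the cover: 70 mm long (box x), 12 mm thick (box y), standing 28 mm above the plate, top 159 mm above the desk. Box axes. Push it towards the box's -y to shut.
- catch (a joint): Steel spring catch in the deck, a tab 24 mm (x) by 10 mm (y), its -y face at box y -4 mm. 0 m = sprung up, 12 mm above the deck; about 0.011 = held down under the cover, as at the start. It pops up by itself behind the cover's trailing edge when the cover is within 3 mm of fully shut, and then bars it from sliding back.
- catch_top (a point): Centre of the catch's top face; 134 mm above the desk when sprung up, 123 mm when held down.
- pen_mug: Red mug, 80 mm across, 95 mm high, with pens standing to about 180 mm; beyond the other things. Origin: centre of its underside.
Not all that is in view belongs to the job. Leave any pink look-alike of the stamp alone.

How it is judged:
By the outcome, as a careful person would: the job done as asked, in the order asked, and still so for the second after the job is handed in, with the robot touching nothing.
It also fails if it takes over 67 s, if anything falls off the work surface, if the arm or the gripper's body presses on something with over 40 N, if the wrist force passes 120 N, or if a joint passes its speed limit or range.

## Robot

A 7-joint arm with a two-finger parallel gripper is mounted at the origin on the work surface. World frame = base frame: x ahead of the robot, y to its left, z up, the work surface at z = 0. Lengths are in m, angles in rad, forces in N, time in s.
With the tool pointing down it reaches from about 0.425 to 0.875 m from the base axis. Payload 8.4 kg.
Tool frame: the origin (TCP) lies midway between the tips of the shut fingers; the grasp point (between the pads) lies 19 mm behind it (env.grip_point_offset is the distance from the TCP to the grasp point, in m); z points along the fingers, y is the line along which they close (so a half turn about z gives the same grasp; the last joint's range is limited). The gripper opens to 85 mm and grips with 20 to 120 N. Pads are 22 mm wide; open, the fingers measure 114 mm over their backs; the gripper's body (76 mm by 85 mm) begins 54 mm behind the grasp point. The pads swing forward as they close: fully open they stand 13 mm farther back than shut.
Start: joints at [1.234, 0.333, 0.04, 1.465, -0.013, 1.343, -0.059], TCP at [0.153, -0.632, 0.231] pointing down, gripper open.
Joint ranges: [-2.58, 2.58], [-0.38, 2.09], [-1.3, 1.39], [0.25, 2.4], [-1.5, 4.64], [0.08, 2.09], [-2.65, 2.65]. Speed limits (rad/s): [2.22, 2.22, 2.79, 2.79, 3.14, 3.14, 3.14].

## Interface

Orientations are given as [roll, pitch, yaw] about the fixed x, y, z axes, in that order (R = Rz(yaw) Ry(pitch) Rx(roll)).
In Python, from rig import env gives the robot as it stands. The module is installed in compiled form; this text tells all that it offers.
- The arm moves only by the tool send_rows, never from a script. Its argument "increments" is a list of rows, each a list of 3 entries, a list of its own where there are three numbers: the closure in counts, from 0 (fully open) to 255 (shut), then the shift along the tool's x, y, z in units of 40 mm (1.0 is 40 mm), then the turn, a rotation vector about the tool's x, y, z in rad. A call has 1 to 8 rows; each row is the pose to reach, as a shift and turn from the pose commanded when the call began, along the tool's axes at that moment; what a row does not reach only later rows make up. A row lasts 1/10 s, in which the tool goes at most 50 mm and 8.59 degrees, less where a joint would pass 70% of its speed; a pose out of reach is approached as far as the arm can. A call with a gripper value outside its range is refused whole. The fingers move at their own pace and stop on an object; "grip_force" is the grip in N (left out, the last holds). Time passes only in rows, so rows that repeat a pose let the fingers close. It gives the time, the measured TCP pose, the force, the opening and the grip force at its end, in the units of the state.
- env.sense(): the state, without advancing time (a new reading comes with each control period).
- env.camera(name): name is "side" or "top"; returns the picture (400x640x3 uint8, red, green, blue); there is no depth.
- env.get_calibration(name): a dict with "fx", "fy", "cx", "cy" (pixels), "k1" (the pictures are not rectified: a ray, as slopes to the right and down, at radius r is drawn at 1 + k1 r^2 times it, then the intrinsics apply), "T" (4x4, takes a point from camera to world coordinates). Camera axes: x right, y down, z forward; pixel columns grow to the right and rows downward; lengths in m; the calibration is good to about 2 mm. A picture is of the moment at which its call begins. get_calibration takes no time and is no camera call.
- env.job_done(): hands the job in; it is judged then, once.
The state is a dict: "time": time; "q": joint angles; "dq": joint speeds; "joint_efforts": joint torques, N m; "ee_pos": TCP position; "ee_rot": TCP orientation; "wrist_force": force on the tool from outside, world axes, zero at the start; "torque": the same for the moment, N m; "gripper_width": finger opening in m; "gripper_force": force on a finger pad.
Only numpy, scipy, OpenCV 4.12 (cv2) and the standard library are available. Lean on these libraries where they do the work, as an engineer would, in place of code of your own. Each camera call takes 0.05 s, during which the arm holds its last target. There are 200 camera calls.

## Working session

There is one attempt and no reset: what is moved stays moved. The work goes in short steps, Python scripts to look and compute and a tool call to move; the robot and the scene stay as the last step left them, time stands still between calls to the robot, and variables do not carry over. Pictures are saved under pics/ and viewed, at most 10 in all, crops included, and the job is handed in when it is done.

Besides the shell and the picture viewer there is one more tool, called after "Request:" as name(argument=value, ...) on one line, values as JSON. send_rows: Moves the arm, as the interface text tells. Its arguments: {"type":"object","properties":{"increments":{"type":"array"},"grip_force":{"type":"number"}},"required":["increments"]}

```bash
mkdir -p pics; cat > h.py <<'E'
import numpy as np, cv2
from rig import env
def snap(n,f):
    im=env.camera(n); cv2.imwrite('pics/'+f,cv2.cvtColor(im,cv2.COLOR_RGB2BGR)); return im
def ray(n,u,v):
    c=env.get_calibration(n); d=np.array([(u-c['cx'])/c['fx'],(v-c['cy'])/c['fy']]); s=d.copy()
    for _ in range(20): s=d/(1+c['k1']*(s@s))
    T=np.array(c['T']); return T[:3,3],T[:3,:3]@np.r_[s,1]
def plane(n,u,v,z):
    o,d=ray(n,u,v); return o+d*(z-o[2])/d[2]
def proj(n,p):
    c=env.get_calibration(n); T=np.array(c['T']); q=T[:3,:3].T@(np.array(p)-T[:3,3]); s=q[:2]/q[2]; s=s*(1+c['k1']*(s@s))
    return np.array([c['fx']*s[0]+c['cx'],c['fy']*s[1]+c['cy']])
E
python3 - <<'E'
from h import *
np.set_printoptions(precision=3,suppress=True)
snap('top','top0.png');snap('side','side0.png')
for n in('top','side'):print(n,env.get_calibration(n))
s=env.sense();print(s)
E
```

```text
top {'fx': 416.4173532778818, 'fy': 416.4173532778818, 'cx': 321.57375302251256, 'cy': 202.9662183644479, 'k1': -0.07061264286785704, 'T': array([[ 0.011, -0.995,  0.1  ,  0.535],
       [-1.   , -0.012, -0.008, -0.098],
       [ 0.009, -0.1  , -0.995,  1.071],
       [ 0.   ,  0.   ,  0.   ,  1.   ]])}
side {'fx': 488.702960113169, 'fy': 488.702960113169, 'cx': 317.77372423780815, 'cy': 200.8134999942397, 'k1': 0.05326239345719444, 'T': array([[-0.787, -0.451,  0.42 ,  0.188],
       [-0.616,  0.592, -0.519,  0.428],
       [-0.015, -0.667, -0.745,  0.921],
       [ 0.   ,  0.   ,  0.   ,  1.   ]])}
{'time': 0.1, 'q': array([ 1.234,  0.334,  0.04 ,  1.466, -0.013,  1.343, -0.059]), 'dq': array([-0.001, -0.002,  0.001, -0.001,  0.001,  0.001, -0.   ]), 'joint_efforts': array([  0.003, -66.002,   1.369, -40.647,   0.017,   0.009,   0.   ]), 'ee_pos': array([ 0.153, -0.631,  0.231]), 'ee_rot': array([-3.14 ,  0.   ,  0.238]), 'wrist_force': array([ 0.391,  0.571, -0.224]), 'torque': array([ 0.017,  0.05 , -0.006]), 'gripper_force': 0.0, 'gripper_width': 0.08543181650227448}
```

View pics/top0.png

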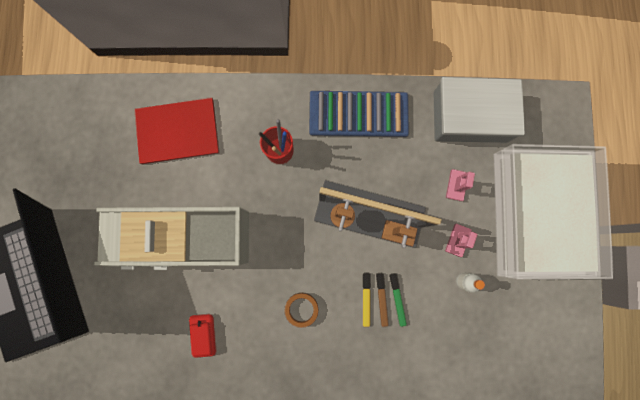

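View pics/side0.png

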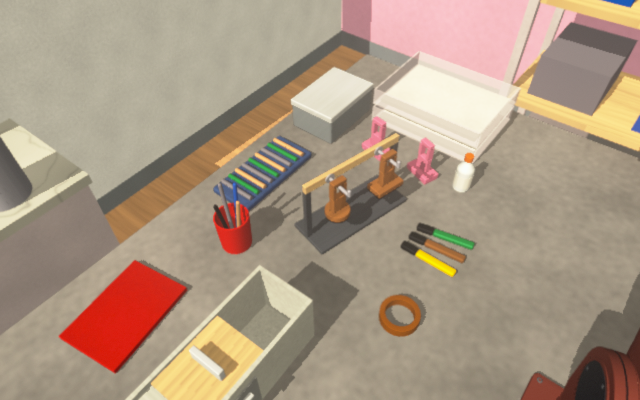

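The oblong stamp is at top (400,233) and side (386,185). It could be confused with:
- the round stamp, top (342,215) / side (338,205)
- the pink look-alikes, top (460,185) and (460,240)

The box is at top (97–240, 207–265), with its open bay on the right. I'll check the choice in a close crop and measure from it.

```bash
python3 - <<'E'
from h import *
a=cv2.imread('pics/top0.png');b=cv2.imread('pics/side0.png')
c1=cv2.resize(a[175:255,305:455],None,fx=5,fy=5,interpolation=cv2.INTER_CUBIC)
c1=cv2.resize(a[175:255,305:465],(800,400),interpolation=cv2.INTER_CUBIC)
cv2.imwrite('pics/c1.png',c1)
c2=cv2.resize(a[200:275,90:250],(800,375),interpolation=cv2.INTER_CUBIC)
cv2.imwrite('pics/c2.png',c2)
c3=cv2.resize(b[125:255,290:420],(600,600),interpolation=cv2.INTER_CUBIC); cv2.imwrite('pics/c3.png',c3)
E
```

```text
(no output)
```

View pics/c1.png

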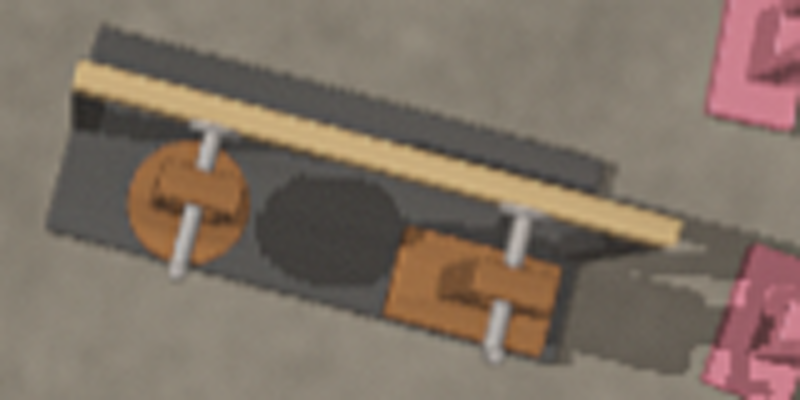

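View pics/c2.png

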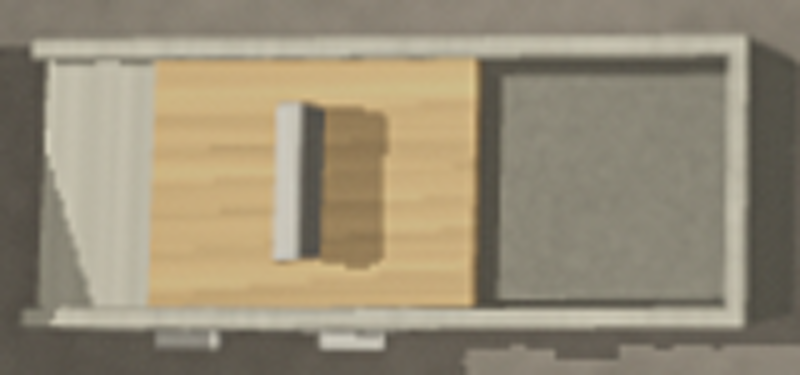

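View pics/c3.png

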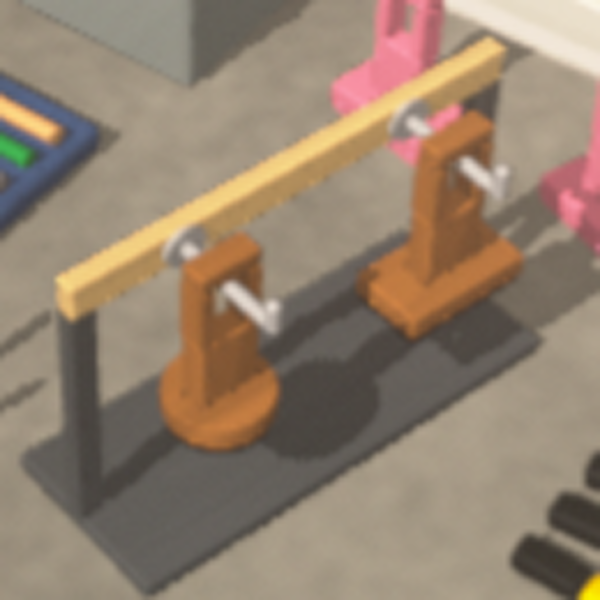

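The crop confirms it: the stamp with the rectangular base is on the stand's -y hook, with its grip top near c1 (510,285). The round one is on the left hook. In c2 the cover's leading edge is near column 478 and the bar top near (288,180).

```bash
python3 - <<'E'
from h import *
np.set_printoptions(precision=4,suppress=True)
P=lambda u,v,z:plane('top',305+(u-2)/5,175+(v-2)/5,z)
a=P(78,61,.181);b=P(682,221,.181);a2=P(75,92,.181);b2=P(678,247,.181)
print('rail',a,b,a2,b2,np.linalg.norm(a-b),np.linalg.norm(a-a2))
c=(a+b+a2+b2)/4; d=(a-b); yaw=np.arctan2(-d[0],d[1]); print('c,yaw',c,yaw)
R=np.array([[np.cos(yaw),-np.sin(yaw)],[np.sin(yaw),np.cos(yaw)]])
W=lambda x,y,z:np.r_[c[:2]+R@[x,y],z]
tip=P(493,357,.186); print('tip meas',tip,'pred',W(-71,-70,.186) if 0 else W(-.071,-.070,.186))
# grip top corners z=.186
g=[P(*q,.186) for q in((475,255),(552,265),(545,315),(467,300))]
print('grip top',np.mean(g,0),g,'pred',W(-.04,-.07,.186))
pr=proj('side',W(-.071,-.070,.186)); print('side tip pred crop',(pr-[290,125])*600/130,'grip',(proj('side',W(-.04,-.07,.186))-[290,125])*600/130)
B=lambda u,v,z:plane('top',90+(u-2)/5,200+(v-2)/5,z)
q=[B(748,36,.136),B(746,327,.136),B(32,40,.136),B(22,325,.136)]
print('box',q)
m1=(q[0]+q[1])/2;m2=(q[2]+q[3])/2;print(m1,m2,np.linalg.norm(m1-m2),np.linalg.norm(q[0]-q[1]))
print('lead',B(478,58,.131),B(475,306,.131),'bar',[B(*k,.159) for k in((277,102),(304,103),(300,261),(273,260))])
print('floor',[B(*k,.008) for k in((722,73),(722,300))])
E
```

```text
rail [ 0.6598 -0.101   0.181 ] [ 0.5936 -0.3623  0.181 ] [ 0.6463 -0.0999  0.181 ] [ 0.5823 -0.3604  0.181 ] 0.2695985524397014 0.013529175559472601
c,yaw [ 0.6205 -0.2309  0.181 ] -0.24828251228658557
tip meas [ 0.5345 -0.2787  0.186 ] pred [ 0.5345 -0.2813  0.186 ]
grip top [ 0.5657 -0.2861  0.186 ] [array([ 0.5778, -0.2712,  0.186 ]), array([ 0.5738, -0.3043,  0.186 ]), array([ 0.5525, -0.3011,  0.186 ]), array([ 0.5586, -0.2677,  0.186 ])] pred [ 0.5645 -0.2889  0.186 ]
side tip pred crop [501.2836 165.5929] grip [455.7111 130.5631]
box [array([0.6185, 0.081 , 0.136 ]), array([0.4883, 0.0782, 0.136 ]), array([0.6125, 0.4121, 0.136 ]), array([0.4829, 0.4091, 0.136 ])]
[0.5534 0.0796 0.136 ] [0.5477 0.4106 0.136 ] 0.331067992709903 0.1302296595725535
lead [0.6074 0.2052 0.131 ] [0.4954 0.202  0.131 ] bar [array([0.5845, 0.2856, 0.159 ]), array([0.5843, 0.2734, 0.159 ]), array([0.5148, 0.2719, 0.159 ]), array([0.515, 0.284, 0.159])]
floor [array([0.6107, 0.1183, 0.008 ]), array([0.4953, 0.1149, 0.008 ])]
```

```bash
cat >> h.py <<'E'
from scipy.spatial.transform import Rotation as Ro
def go(p,yaw):
    s=env.sense();A=Ro.from_euler('xyz',s['ee_rot']);B=Ro.from_euler('xyz',[np.pi,0,yaw])
    print('t',s['time'],'at',np.round(s['ee_pos'],4),np.round(s['ee_rot'],3),'shift',np.round(A.inv().apply(np.array(p)-s['ee_pos'])/.04,2),'turn',np.round((A.inv()*B).as_rotvec(),3))
E
python3 -c "
from h import *
go([.565,-.288,.25],-.248)"
```

```text
t 0.1 at [ 0.153  -0.6313  0.2305] [-3.14   0.     0.238] shift [12.03 -5.92 -0.48] turn [-0.001  0.     0.486]
```

Request:
send_rows(increments=[[0,[3,-1.5,-0.5],[0,0,0.1]],[0,[6,-3,-0.5],[0,0,0.2]],[0,[9,-4.5,-0.5],[0,0,0.35]],[0,[12.03,-5.92,-0.5],[0,0,0.486]],[0,[12.03,-5.92,-0.5],[0,0,0.486]],[0,[12.03,-5.92,-0.5],[0,0,0.486]],[0,[12.03,-5.92,-0.5],[0,0,0.486]],[0,[12.03,-5.92,-0.5],[0,0,0.486]]])

```text
time: 0.9
ee_pos: [0.4566, -0.3776, 0.2482]
ee_rot: [-3.141, 0.0, -0.248]
wrist_force: [1.1, -0.5, -0.1]
gripper_width: 0.085
gripper_force: 0.0
```

Request:
send_rows(increments=[[0,[0,0,0],[0,0,0]]])

```text
time: 1.0
ee_pos: [0.4616, -0.3721, 0.248]
ee_rot: [-3.138, -0.001, -0.237]
wrist_force: [0.1, -0.4, 0.2]
gripper_width: 0.0858
gripper_force: 0.0
```

```bash
python3 -c "
from h import *
go([.565,-.288,.25],-.248)"
```

```text
t 1.0 at [ 0.4616 -0.3721  0.248 ] [-3.138e+00 -1.000e-03 -2.370e-01] shift [ 2.02 -2.65 -0.04] turn [-0.004 -0.001  0.011]
```

Request:
send_rows(increments=[[0,[0.7,-0.9,0],[0,0,0]],[0,[1.4,-1.8,0],[0,0,0]],[0,[2.02,-2.65,0],[0,0,0]],[0,[2.02,-2.65,0],[0,0,0]],[0,[2.02,-2.65,0],[0,0,0]],[0,[2.02,-2.65,0],[0,0,0]]])

```text
time: 1.6
ee_pos: [0.5587, -0.2977, 0.248]
ee_rot: [3.141, 0.001, -0.25]
wrist_force: [-0.9, -0.7, 0.8]
gripper_width: 0.0851
gripper_force: 0.0
```

```bash
python3 -c "
from h import *
go([.565,-.288,.149],-.248)"
```

```text
t 1.6 at [ 0.5587 -0.2977  0.248 ] [ 3.141e+00  1.000e-03 -2.500e-01] shift [ 0.09 -0.27  2.47] turn [ 0.001  0.001 -0.002]
```

Request:
send_rows(increments=[[0,[0.09,-0.27,0],[0,0,0]],[0,[0.09,-0.27,0.5],[0,0,0]],[0,[0.09,-0.27,1.0],[0,0,0]],[0,[0.09,-0.27,1.5],[0,0,0]],[0,[0.09,-0.27,2.0],[0,0,0]],[0,[0.09,-0.27,2.47],[0,0,0]],[0,[0.09,-0.27,2.47],[0,0,0]],[0,[0.09,-0.27,2.47],[0,0,0]]])

```text
time: 2.4
ee_pos: [0.5658, -0.287, 0.15]
ee_rot: [-3.142, 0.0, -0.249]
wrist_force: [1.2, -0.5, 1.4]
gripper_width: 0.0855
gripper_force: 0.0
```

```bash
python3 -c "
from h import *
go([.565,-.288,.149],-.248)
a=snap('side','s1.png')[110:260,270:430];b=snap('top','t1.png')[165:265,310:470]
o=np.vstack([cv2.resize(a,(480,450)),]) 
b=cv2.resize(b,(300,188)); c=np.zeros((450,300,3),np.uint8); c[:188]=b
cv2.imwrite('pics/m1.png',np.hstack([o,c])[:,:,::-1])"
```

```text
t 2.4 at [ 0.5658 -0.287   0.15  ] [-3.142  0.    -0.249] shift [-0.01  0.03  0.03] turn [-0.     0.    -0.001]
```

View pics/m1.png

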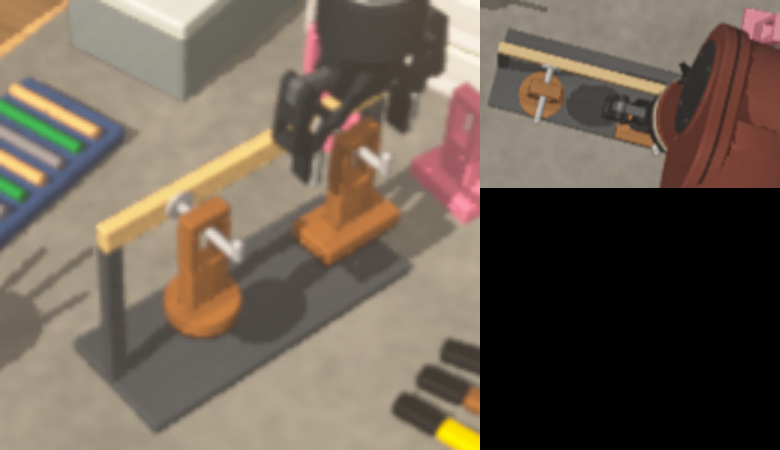

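The picture shows the fingers on either side of the oblong stamp's grip, around (350,150) in the crop, and nothing has been disturbed. Next I close the gripper.

Request:
send_rows(increments=[[120,[0,0,0],[0,0,0]],[160,[0,0,0],[0,0,0]],[200,[0,0,0],[0,0,0]],[200,[0,0,0],[0,0,0]],[200,[0,0,0],[0,0,0]],[200,[0,0,0],[0,0,0]],[200,[0,0,0],[0,0,0]],[200,[0,0,0],[0,0,0]]], grip_force=45)

```text
time: 3.3
ee_pos: [0.5662, -0.2869, 0.1499]
ee_rot: [3.141, -0.001, -0.248]
wrist_force: [-0.6, -0.8, 5.1]
gripper_width: 0.0356
gripper_force: 45.9
```

Request:
send_rows(increments=[[200,[0,0,-0.15],[0,0,0]],[200,[0,0,-0.3],[0,0,0]],[200,[0,0,-0.5],[0,0,0]],[200,[0,0,-0.5],[0,0,0]],[200,[0,0,-0.5],[0,0,0]]])

```text
time: 3.8
ee_pos: [0.566, -0.2868, 0.1697]
ee_rot: [3.142, -0.0, -0.248]
wrist_force: [-0.2, -1.0, -1.3]
gripper_width: 0.0358
gripper_force: 45.5
```

Request:
send_rows(increments=[[200,[-0.25,0,0],[0,0,0]],[200,[-0.5,0,0],[0,0,0]],[200,[-0.75,0,0],[0,0,0]],[200,[-1.0,0,0],[0,0,0]],[200,[-1.3,0,0],[0,0,0]],[200,[-1.6,0,0],[0,0,0]],[200,[-1.6,0,0],[0,0,0]],[200,[-1.6,0,0],[0,0,0]]])

```text
time: 4.6
ee_pos: [0.5038, -0.2711, 0.1698]
ee_rot: [3.141, -0.001, -0.248]
wrist_force: [-0.0, 0.4, -1.1]
gripper_width: 0.036
gripper_force: 45.4
```

Request:
send_rows(increments=[[200,[0,0,-0.5],[0,0,0]],[200,[0,0,-1],[0,0,0]],[200,[0,0,-1.5],[0,0,0]],[200,[0,0,-2],[0,0,0]],[200,[0,0,-2.5],[0,0,0]],[200,[0,0,-2.5],[0,0,0]],[200,[0,0,-2.5],[0,0,0]]])

```text
time: 5.3
ee_pos: [0.5042, -0.271, 0.269]
ee_rot: [-3.142, -0.0, -0.248]
wrist_force: [-1.3, -0.1, -2.5]
gripper_width: 0.0351
gripper_force: 45.5
```

```bash
python3 -c "
from h import *
go([.5525,.145,.27],.017)
snap('side','s2.png')"
```

```text
t 5.3 at [ 0.5042 -0.271   0.269 ] [-3.142 -0.    -0.248] shift [ -1.38 -10.38  -0.02] turn [-0.    -0.    -0.265]
```

Request:
send_rows(increments=[[200,[-0.08,-0.6,0],[0,0,-0.02]],[200,[-0.2,-1.5,0],[0,0,-0.05]],[200,[-0.33,-2.5,0],[0,0,-0.09]],[200,[-0.47,-3.5,0],[0,0,-0.12]],[200,[-0.6,-4.5,0],[0,0,-0.15]],[200,[-0.73,-5.5,0],[0,0,-0.18]],[200,[-0.87,-6.5,0],[0,0,-0.2]],[200,[-1.0,-7.5,0],[0,0,-0.22]]])

```text
time: 6.15
ee_pos: [0.5381, 0.0319, 0.2683]
ee_rot: [-3.142, 0.002, -0.027]
wrist_force: [0.3, -0.5, -1.6]
gripper_width: 0.0354
gripper_force: 45.4
```

Request:
send_rows(increments=[[200,[0,0,0],[0,0,0]],[200,[0,0,0],[0,0,0]]])

```text
time: 6.35
ee_pos: [0.5382, 0.0311, 0.2684]
ee_rot: [-3.142, 0.002, -0.025]
wrist_force: [-0.6, -0.4, -1.3]
gripper_width: 0.0357
gripper_force: 45.7
```

```bash
python3 -c "
from h import *
go([.5525,.145,.27],.017)"
```

```text
t 6.35 at [0.5382 0.0311 0.2684] [-3.142e+00  2.000e-03 -2.500e-02] shift [ 0.29 -2.86 -0.04] turn [-0.     0.002 -0.042]
```

Request:
send_rows(increments=[[200,[0.07,-0.7,0],[0,0,-0.01]],[200,[0.15,-1.4,0],[0,0,-0.02]],[200,[0.22,-2.1,0],[0,0,-0.03]],[200,[0.29,-2.86,0],[0,0.002,-0.042]],[200,[0.29,-2.86,0],[0,0.002,-0.042]],[200,[0.29,-2.86,0],[0,0.002,-0.042]],[200,[0.29,-2.86,0],[0,0.002,-0.042]]])

```text
time: 7.05
ee_pos: [0.5538, 0.1416, 0.269]
ee_rot: [3.141, -0.001, 0.011]
wrist_force: [0.0, -0.2, -1.8]
gripper_width: 0.0351
gripper_force: 46.0
```

```bash
python3 -c "
from h import *
go([.5525,.145,.082],.017)
a=snap('side','s3.png')[150:400,130:400];b=snap('top','t3.png')[190:290,80:260]
a=cv2.resize(a,(480,444));c=np.zeros((444,300,3),np.uint8); c[:167]=cv2.resize(b,(300,167))
cv2.imwrite('pics/m2.png',np.hstack([a,c])[:,:,::-1])"
```

```text
t 7.05 at [0.5538 0.1416 0.269 ] [ 3.141e+00 -1.000e-03  1.100e-02] shift [-0.04 -0.09  4.67] turn [ 0.001 -0.001 -0.006]
```

View pics/m2.png

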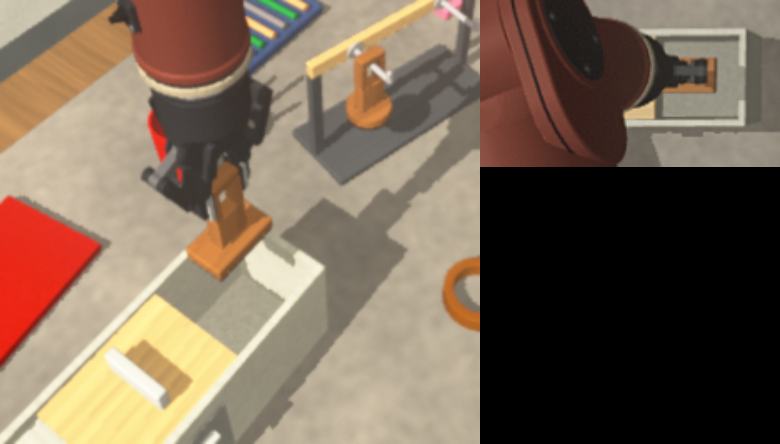

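The stamp is upright in the gripper at crop (230,220), lined up with the bay opening. The round stamp is still hanging. Next I lower it.

Request:
send_rows(increments=[[200,[-0.04,-0.09,0.4],[0,0,-0.006]],[200,[-0.04,-0.09,1.0],[0,0,-0.006]],[200,[-0.04,-0.09,1.6],[0,0,-0.006]],[200,[-0.04,-0.09,2.2],[0,0,-0.006]],[200,[-0.04,-0.09,2.8],[0,0,-0.006]],[200,[-0.04,-0.09,3.4],[0,0,-0.006]],[200,[-0.04,-0.09,4.0],[0,0,-0.006]],[200,[-0.04,-0.09,4.3],[0,0,-0.006]]])

```text
time: 7.95
ee_pos: [0.5515, 0.1457, 0.0955]
ee_rot: [3.141, 0.0, 0.018]
wrist_force: [-0.5, -0.0, -2.0]
gripper_width: 0.0356
gripper_force: 45.9
```

Request:
send_rows(increments=[[200,[0,0,0.06],[0,0,0]],[200,[0,0,0.12],[0,0,0]],[200,[0,0,0.18],[0,0,0]],[200,[0,0,0.22],[0,0,0]],[200,[0,0,0.26],[0,0,0]],[200,[0,0,0.28],[0,0,0]],[200,[0,0,0.3],[0,0,0]],[200,[0,0,0.3],[0,0,0]]])

```text
time: 8.75
ee_pos: [0.5523, 0.1472, 0.0855]
ee_rot: [3.142, -0.002, 0.02]
wrist_force: [0.1, 0.1, -1.4]
gripper_width: 0.0351
gripper_force: 45.9
```

Not touching yet; I go down in 0.4–0.8 mm steps.

Request:
send_rows(increments=[[200,[0,0,0.02],[0,0,0]],[200,[0,0,0.04],[0,0,0]],[200,[0,0,0.05],[0,0,0]],[200,[0,0,0.06],[0,0,0]],[200,[0,0,0.06],[0,0,0]]])

```text
time: 9.25
ee_pos: [0.5524, 0.1472, 0.0831]
ee_rot: [3.142, -0.002, 0.02]
wrist_force: [0.9, -0.3, -1.6]
gripper_width: 0.0355
gripper_force: 45.9
```

Request:
send_rows(increments=[[200,[0,0,0.01],[0,0,0]],[200,[0,0,0.02],[0,0,0]],[200,[0,0,0.02],[0,0,0]]])

```text
time: 9.55
ee_pos: [0.5523, 0.1472, 0.0823]
ee_rot: [3.142, -0.002, 0.02]
wrist_force: [1.1, 0.4, -1.7]
gripper_width: 0.0352
gripper_force: 45.9
```

Request:
send_rows(increments=[[200,[0,0,0.01],[0,0,0]],[200,[0,0,0.02],[0,0,0]],[200,[0,0,0.02],[0,0,0]]])

```text
time: 9.85
ee_pos: [0.5525, 0.1473, 0.0821]
ee_rot: [3.141, -0.002, 0.02]
wrist_force: [-2.9, -1.0, 5.6]
gripper_width: 0.0356
gripper_force: 46.7
```

Request:
send_rows(increments=[[200,[0,0,0.01],[0,0,0]],[200,[0,0,0.02],[0,0,0]],[200,[0,0,0.02],[0,0,0]]])

```text
time: 10.15
ee_pos: [0.5526, 0.1474, 0.0821]
ee_rot: [3.141, -0.003, 0.02]
wrist_force: [-4.3, -1.3, 12.9]
gripper_width: 0.0354
gripper_force: 47.7
```

Request:
send_rows(increments=[[200,[0,0,-0.02],[0,0,0]],[200,[0,0,-0.02],[0,0,0]],[130,[0,0,-0.02],[0,0,0]],[110,[0,0,-0.02],[0,0,0]],[95,[0,0,-0.02],[0,0,0]],[95,[0,0,-0.02],[0,0,0]],[95,[0,0,-0.02],[0,0,0]]])

```text
time: 10.85
ee_pos: [0.5523, 0.1481, 0.0815]
ee_rot: [-3.141, -0.002, 0.021]
wrist_force: [0.6, 5.3, -0.6]
gripper_width: 0.0538
gripper_force: 0.0
```

Request:
send_rows(increments=[[95,[0,0,0],[0,0,0]],[95,[0,0,0],[0,0,0]]])

```text
time: 11.05
ee_pos: [0.5523, 0.1481, 0.0815]
ee_rot: [-3.141, -0.002, 0.02]
wrist_force: [0.0, 6.0, 0.2]
gripper_width: 0.0536
gripper_force: 0.0
```

```bash
python3 -c "
from h import *
s=env.sense();print(s['wrist_force'],s['torque'])
a=snap('side','s4.png')[170:350,170:350];b=snap('top','t4.png')[190:290,80:260]
a=cv2.resize(a,(480,480),interpolation=2);c=np.zeros((480,320,3),np.uint8); c[:178]=cv2.resize(b,(320,178))
cv2.imwrite('pics/m3.png',np.hstack([a,c])[:,:,::-1])"
```

```text
[0.04998843 6.02846159 0.17657316] [ 0.99964956  0.07113774 -0.0618537 ]
```

View pics/m3.png

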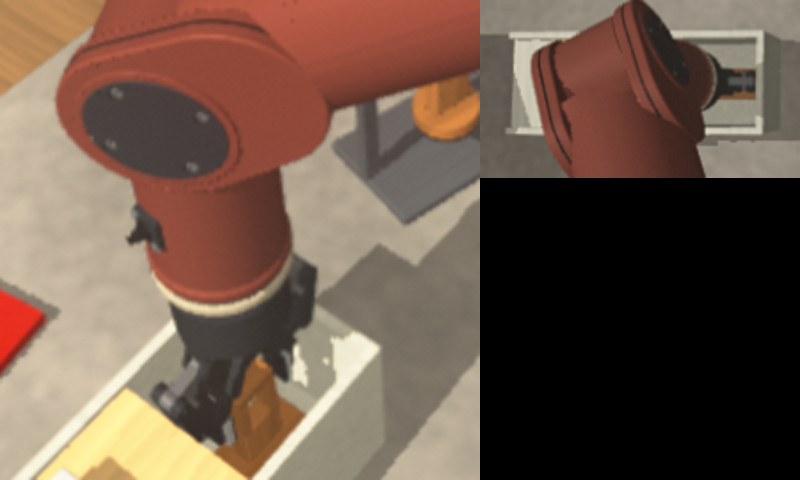

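The picture shows the stamp upright on the bay floor. The -y knuckle is leaning lightly on the end wall, so I'll narrow the fingers a bit, nudge 1.5 mm to +y and rise.

Request:
send_rows(increments=[[115,[0,-0.02,0],[0,0,0]],[115,[0,-0.04,0],[0,0,0]],[115,[0,-0.04,0],[0,0,0]]])

```text
time: 11.45
ee_pos: [0.5524, 0.1483, 0.0814]
ee_rot: [3.141, -0.002, 0.019]
wrist_force: [0.4, 0.1, -0.0]
gripper_width: 0.0471
gripper_force: 0.0
```

Free of contact now; rising straight up.

Request:
send_rows(increments=[[115,[0,0,-0.15],[0,0,0]],[115,[0,0,-0.4],[0,0,0]],[115,[0,0,-0.9],[0,0,0]],[115,[0,0,-1.6],[0,0,0]],[115,[0,0,-2.4],[0,0,0]],[115,[0,0,-3.2],[0,0,0]],[115,[0,0,-4.0],[0,0,0]],[115,[0,0,-4.0],[0,0,0]]])

```text
time: 12.25
ee_pos: [0.554, 0.1497, 0.2474]
ee_rot: [-3.14, -0.01, 0.02]
wrist_force: [1.2, 0.0, -0.4]
gripper_width: 0.0469
gripper_force: 0.0
```

```bash
python3 -c "
from h import *
s=env.sense();print(s['wrist_force'])
go([.5497,.318,.22],.017)
"
```

```text
[ 1.23736883  0.03863999 -0.43743692]
t 12.25 at [0.554  0.1497 0.2474] [-3.14 -0.01  0.02] shift [-0.03 -4.21  0.69] turn [-0.001 -0.01   0.003]
```

Request:
send_rows(increments=[[160,[0,-0.8,0],[0,0,0]],[200,[0,-1.6,0],[0,0,0]],[255,[0,-2.4,0],[0,0,0]],[255,[0,-3.2,0],[0,0,0]],[255,[-0.03,-4.2,0],[0,-0.01,0.003]],[255,[-0.03,-4.2,0],[0,-0.01,0.003]],[255,[-0.03,-4.2,0],[0,-0.01,0.003]],[255,[-0.03,-4.2,0],[0,-0.01,0.003]]])

```text
time: 13.05
ee_pos: [0.5479, 0.3157, 0.2416]
ee_rot: [3.141, 0.008, 0.016]
wrist_force: [1.1, -0.0, 0.3]
gripper_width: 0.0005
gripper_force: 0.0
```

```bash
python3 -c "
from h import *
go([.5497,.318,.138],.017)
b=snap('top','t5.png');snap('side','s5.png')
"
```

```text
t 13.05 at [0.5479 0.3157 0.2416] [3.141 0.008 0.016] shift [ 0.07 -0.06  2.59] turn [ 0.001  0.008 -0.001]
```

```bash
python3 -c "
import cv2,numpy as np
a=cv2.imread('pics/s5.png')[100:400,120:440];b=cv2.imread('pics/t5.png')[190:290,80:260]
a=cv2.resize(a,(480,450));c=np.zeros((450,320,3),np.uint8); c[:178]=cv2.resize(b,(320,178))
cv2.imwrite('pics/m4.png',np.hstack([a,c]))"
```

```text
(no output)
```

View pics/m4.png

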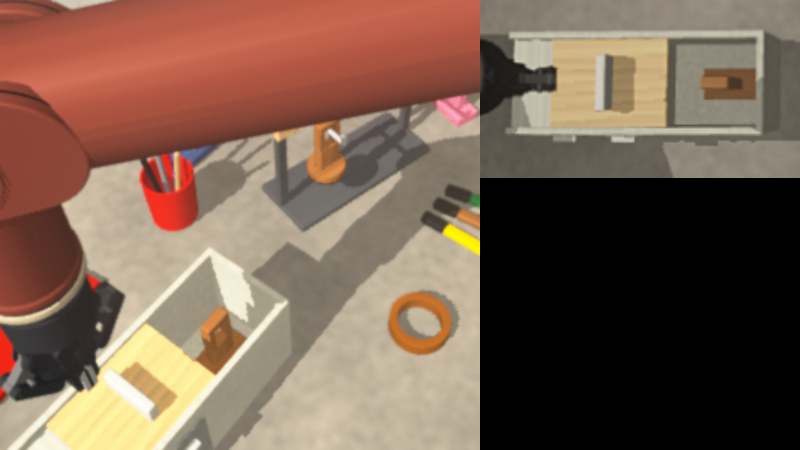

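The picture shows the stamp upright on the bay floor, crop (215,340), clear of the cover. The gripper is shut behind the bar. The mug and the round stamp haven't moved. Now I go down and push.

Request:
send_rows(increments=[[255,[0.07,-0.06,0.5],[0,0.008,0]],[255,[0.07,-0.06,1.1],[0,0.008,0]],[255,[0.07,-0.06,1.7],[0,0.008,0]],[255,[0.07,-0.06,2.2],[0,0.008,0]],[255,[0.07,-0.06,2.5],[0,0.008,0]],[255,[0.07,-0.06,2.5],[0,0.008,0]],[255,[0.07,-0.06,2.5],[0,0.008,0]]])

```text
time: 13.85
ee_pos: [0.5499, 0.3191, 0.1424]
ee_rot: [-3.141, -0.001, 0.016]
wrist_force: [-0.2, -0.8, 0.2]
gripper_width: 0.0002
gripper_force: 0.0
```

Request:
send_rows(increments=[[255,[0,0.1,0],[0,0,0]],[255,[0,0.2,0],[0,0,0]],[255,[0,0.3,0],[0,0,0]],[255,[0,0.4,0],[0,0,0]],[255,[0,0.5,0],[0,0,0]],[255,[0,0.6,0],[0,0,0]],[255,[0,0.7,0],[0,0,0]],[255,[0,0.8,0],[0,0,0]]])

```text
time: 14.65
ee_pos: [0.5501, 0.2893, 0.1418]
ee_rot: [-3.138, -0.001, 0.018]
wrist_force: [2.2, 6.5, -3.2]
gripper_width: -0.0003
gripper_force: 3.8
```

Request:
send_rows(increments=[[255,[0,0.25,0],[0,0,0]],[255,[0,0.5,0],[0,0,0]],[255,[0,0.75,0],[0,0,0]],[255,[0,1.0,0],[0,0,0]],[255,[0,1.25,0],[0,0,0]],[255,[0,1.5,0],[0,0,0]],[255,[0,1.75,0],[0,0,0]],[255,[0,2.0,0],[0,0,0]]])

```text
time: 15.45
ee_pos: [0.5514, 0.2095, 0.1419]
ee_rot: [-3.138, -0.001, 0.019]
wrist_force: [2.0, 9.3, -3.8]
gripper_width: -0.0001
gripper_force: 4.3
```

Request:
send_rows(increments=[[255,[0,0.1,0],[0,0,0]],[255,[0,0.2,0],[0,0,0]],[255,[0,0.3,0],[0,0,0]],[255,[0,0.4,0],[0,0,0]],[255,[0,0.4,0],[0,0,0]]])

```text
time: 15.95
ee_pos: [0.5517, 0.1926, 0.1419]
ee_rot: [-3.139, -0.001, 0.018]
wrist_force: [1.5, 3.9, -1.8]
gripper_width: -0.0003
gripper_force: 2.3
```

Request:
send_rows(increments=[[255,[0,0.04,0],[0,0,0]],[255,[0,0.08,0],[0,0,0]],[255,[0,0.12,0],[0,0,0]],[255,[0,0.16,0],[0,0,0]],[255,[0,0.16,0],[0,0,0]]])

```text
time: 16.45
ee_pos: [0.5518, 0.1864, 0.1418]
ee_rot: [-3.139, -0.001, 0.018]
wrist_force: [2.0, 4.1, -1.2]
gripper_width: -0.0
gripper_force: 2.5
```

Request:
send_rows(increments=[[255,[0,0.03,0],[0,0,0]],[255,[0,0.06,0],[0,0,0]],[255,[0,0.06,0],[0,0,0]]])

```text
time: 16.75
ee_pos: [0.5519, 0.1837, 0.1418]
ee_rot: [-3.14, -0.001, 0.018]
wrist_force: [1.2, 4.1, -1.3]
gripper_width: 0.0002
gripper_force: 2.4
```

Request:
send_rows(increments=[[255,[0,0.03,0],[0,0,0]],[255,[0,0.06,0],[0,0,0]],[255,[0,0.06,0],[0,0,0]]])

```text
time: 17.05
ee_pos: [0.5518, 0.1834, 0.1419]
ee_rot: [-3.137, -0.002, 0.019]
wrist_force: [4.0, 11.2, -3.6]
gripper_width: -0.0001
gripper_force: 5.5
```

Request:
send_rows(increments=[[255,[0,0.03,0],[0,0,0]],[255,[0,0.06,0],[0,0,0]],[255,[0,0.06,0],[0,0,0]]])

```text
time: 17.35
ee_pos: [0.5518, 0.1833, 0.142]
ee_rot: [-3.134, -0.002, 0.021]
wrist_force: [3.8, 17.6, -6.8]
gripper_width: 0.0002
gripper_force: 8.7
```

Request:
send_rows(increments=[[255,[0,0.03,0],[0,0,0]],[255,[0,0.05,0],[0,0,0]],[255,[0,0.05,0],[0,0,0]]])

```text
time: 17.65
ee_pos: [0.5518, 0.1831, 0.142]
ee_rot: [-3.132, -0.003, 0.023]
wrist_force: [5.8, 23.5, -9.4]
gripper_width: 0.0
gripper_force: 11.4
```

Hard stop at y = 0.183, as predicted. I back off, rise, move clear and check the catch.

Request:
send_rows(increments=[[255,[0,-0.2,0],[0,0,0]],[255,[0,-0.45,0],[0,0,0]],[255,[0,-0.45,-0.5],[0,0,0]],[255,[0,-0.45,-1.3],[0,0,0]],[255,[0,-0.45,-2.2],[0,0,0]],[255,[0,-0.45,-3.0],[0,0,0]],[255,[0,-0.45,-3.0],[0,0,0]],[255,[0,-0.45,-3.0],[0,0,0]]])

```text
time: 18.45
ee_pos: [0.5519, 0.1934, 0.262]
ee_rot: [3.141, -0.001, 0.016]
wrist_force: [0.7, 0.4, -0.8]
gripper_width: -0.0001
gripper_force: 0.0
```

Request:
send_rows(increments=[[255,[0,1,0],[0,0,0]],[255,[0,2,0],[0,0,0]],[255,[0,3,0],[0,0,0]],[255,[0,4,0],[0,0,0]],[255,[0,5,0],[0,0,0]],[255,[0,5,0],[0,0,0]],[255,[0,5,0],[0,0,0]],[255,[0,5,0],[0,0,0]]])

```text
time: 19.25
ee_pos: [0.5545, -0.0053, 0.2607]
ee_rot: [-3.141, 0.001, 0.018]
wrist_force: [-0.0, 0.7, -0.7]
gripper_width: -0.0001
gripper_force: 0.0
```

```bash
python3 -c "
from h import *
a=snap('side','s6.png');b=snap('top','t6.png')
print('catch up top px',proj('top',[.5506,.236,.134]),proj('side',[.5506,.236,.134]))
a=cv2.resize(a,(640,400));x=cv2.resize(b[200:275,90:250],(480,225),interpolation=2);y=cv2.resize(b[140:260,250:480],(320,167))
o=np.zeros((600,800,3),np.uint8);o[:375]=cv2.resize(a,(600,375))[:, :].repeat(1,0) if 0 else np.pad(cv2.resize(a,(600,375)),((0,0),(0,200),(0,0)))
o[375:,:480]=x;o[375:542,480:]=y
cv2.imwrite('pics/m5.png',o[:,:,::-1])"
```

```text
catch up top px [170.29108724 235.97616273] [226.39000977 346.00933839]
```

View pics/m5.png

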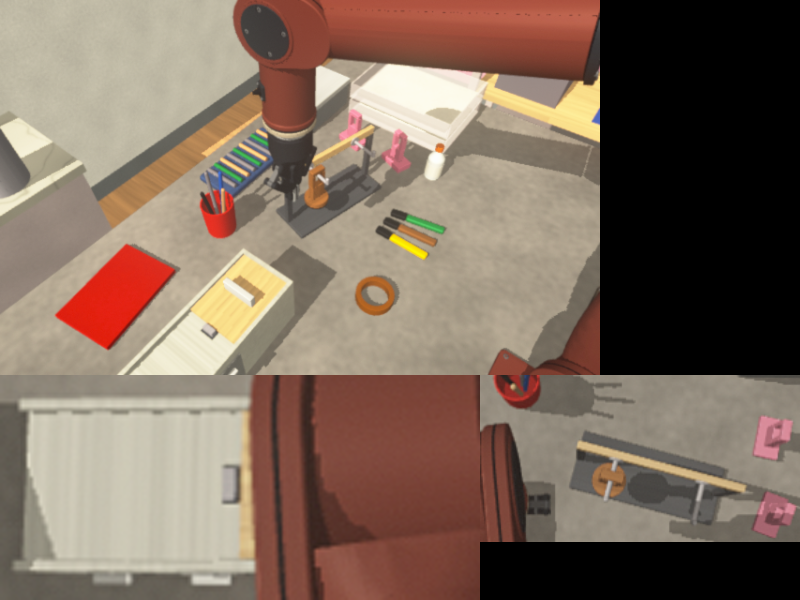

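The picture shows the cover fully shut and the catch standing free behind it at side crop (208,331), with its front face visible. The round stamp is on its hook, the mug is in place, and the robot touches nothing.

```bash
python3 -c "
from rig import env
print(env.job_done())"
```

```text
the job is handed in; nothing more can be done
None
```

The oblong stamp is standing upright in the bay and the cover is pushed fully shut, with the spring catch visible up behind it. The round stamp still hangs on its hook, the mug wasn't touched, and I handed the job in at about 19 s (no verdict came back).

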